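# Shut the marked purge-gas valve under the sliding cover

## Task

Shut off the marked purge-gas line of the white valve box beside the instrument: push the box's sliding cover straight back, away from its front, to its stop so that both valves lie open to view, then push the handle with the round disc on its hub a full quarter turn clockwise (seen from above) to its stop, so that it stands across its pipe. Only push, with the tips or the outside of the fingers: never take the rib or the handle between the fingers and never lift the cover. Leave the other valve, which has no disc, and the wash bottle, the jar and the screwdriver as they are.

Things in the scene. Friction and masses are not known exactly. Their poses are not given: they have to be found in the camera images.
- valve_box: White box fixed to the bench, 265 mm deep (x) by 290 mm wide (y), blue stripes on its front. Origin on the bench; it spans x -125 to +140 mm, pipe unions 50 mm further behind. Its front (-x) faces the robot, turned up to 0.45 rad. Its flat top is 70 mm above the bench, with 6 mm guide strips along x from y +-125 mm outwards. The front part is the well, the rear a flat deck for the cover.
- well (a point): Centre of the floor of the open-topped well that holds the two valves, 10 mm above the bench, at box x -57.5 mm, y 0; axes as the box's. The well is 115 mm (x) by 230 mm (y) and 60 mm deep from the box's top. Behind it (box x 0 to 132 mm) lies the deck, level with the top, with a stop strip 6 mm high at its end, box x 132 mm.
- cover: Loose flat grey metal cover, 125 mm (its x) by 246 mm (y), 5 mm thick, 0.3 to 0.65 kg, on the box's top between the guides (2 mm play each side), axes along the box's. Origin: centre of its underside. It slides along the box's x with about 2 to 7 N: origin at box x -57 to -40 mm at the start (over the well), +69 mm when fully back at the stop strip. A black rib on top serves to push it.
- rib_top (a point): Middle of the top edge of the cover's black rib: 28 mm in front (-x) of the cover's centre, 25 mm above the cover's upper face and 100 mm above the bench. The rib is 10 mm thick (x), 100 mm long (y), 25 mm tall. Axes as the cover's.
- marked_lever (a joint): Angle of the marked valve's handle, the one with a round steel disc (36 mm across, 6 mm thick) on its hub. 0 = open: from its pivot it points to the box's front (-x), along its pipe. It grows clockwise seen from above; 1.571 = shut at its stop: it points to the box's left (+y). Starts at 0 to 0.35. Turning takes about 0.16 N m (4 N at 40 mm from the pivot); it stays where left.
- marked_pivot (a point): Point on the marked handle's upright axis, level with the bar's top, 56 mm above the bench (the disc rises 6 mm more), at box x -32 mm and box y -55 or +45 mm, the other valve in the other place. Axes as the box's. The handle is a straight steel bar 10 mm wide, 40 to 56 mm above the bench, reaching 56 mm from the pivot and 10 mm beyond it. Pipe and fittings lie below 32 mm.
- marked_grip (a point): Point on the middle of the marked handle's top face, 40 mm from the pivot, moving with the handle. Its -x axis points from the pivot to the handle's end.
- plain_pivot (a point): The same point of the other valve: same handle, but only a 10 mm square stub, 5 mm high, on its hub instead of the disc. Also starts at 0 to 0.35 rad.
- plain_grip (a point): Point on the middle of the other handle's top face, 40 mm from its pivot. Must stay where it is.
- wash_bottle: White plastic wash bottle with a red cap, 64 mm across, 150 mm tall, standing on the bench to the left of the box. Origin: centre of its underside.
- sample_jar: Amber glass jar with a black lid, 48 mm across, 60 mm tall, on the bench to the right of the box. Origin: centre of its underside.
- screwdriver: Screwdriver with a blue handle, 170 mm long, lying on the bench to the right of the box. Its x axis runs from handle to tip; origin under its middle.

How it is judged (in metres and radians):
On the way, in this order (a step that is already met when the one before it is completed fails the run):
1. the cover is pushed back to within 15 mm of its stop, the marked valve still being open (x of cover in the frame of valve_box above 0.0545 m and value of joint marked_lever below 0.6 rad), for 0.2 s.
2. the marked handle is pushed shut (value of joint marked_lever above 1.45 rad), for 0.2 s.
At the end, for the whole second after the job is handed in: The cover lies within 15 mm of its rear stop, the marked handle is at 1.45 rad or more (within 7 degrees of its stop), both at rest, and the other handle is within 8 mm of where it was (x of cover in the frame of valve_box above 0.0545 m and value of joint marked_lever above 1.45 rad and linear speed of cover below 0.02 m/s and velocity of joint marked_lever between -0.05 and 0.05 rad/s and distance of plain_grip from where it was at the start of the episode below 0.008 m); the robot touches nothing.
It fails at once if the cover is lifted or tipped (more than 10 mm off its slide, or 0.12 rad) (z of cover in the frame of valve_box above 0.08 m or angle between cover's own z axis and vertical above 0.12 rad).
It fails at once if the rib is taken between the fingers (the grasp point lies within the rib's thickness, low enough to pinch it) (x of the grasp point in the frame of rib_top between -0.006 and 0.006 m and y of the grasp point in the frame of rib_top between -0.055 and 0.055 m and z of the grasp point in the frame of rib_top between -0.05 and 0.011 m).
It fails at once if the marked handle is taken between the fingers (the grasp point lies within the bar's width, low enough to pinch it) (y of the grasp point in the frame of marked_grip between -0.006 and 0.006 m and x of the grasp point in the frame of marked_grip between -0.025 and 0.025 m and z of the grasp point in the frame of marked_grip between -0.05 and 0.011 m).
It fails at once if the other valve's handle is moved more than 8 mm (distance of plain_grip from where it was at the start of the episode above 0.008 m).
It fails at once if the bottle, jar or screwdriver is shifted more than 20 mm, or one that stands is tipped (distance of any of wash_bottle, sample_jar, screwdriver from where it was at the start of the episode above 0.02 m or angle between any of wash_bottle, sample_jar's own z axis and vertical above 0.3 rad).
It also fails if it takes over 45 s, if anything falls off the work surface, if the arm or the gripper's body presses on something with over 40 N, if the wrist force passes 120 N, or if a joint passes its speed limit or range.

## Robot

A 6-joint arm with a two-finger parallel gripper is mounted at the origin on the work surface. World frame = base frame: x ahead of the robot, y to its left, z up, the work surface at z = 0. Lengths are in m, angles in degrees, forces in N, time in s.
With the tool pointing down it reaches from about 0.425 to 0.925 m from the base axis. Payload 12.5 kg.
Tool frame: the origin (TCP) lies between the finger pads; the fingertips stand 17 mm ahead of it and the grasp point (between the pads) lies 2 mm behind it; z points along the fingers, y is the line along which they close (so a half turn about z gives the same grasp; the last joint's range is limited). The gripper opens to 85 mm and grips with 20 to 120 N. Pads are 22 mm wide; open, the fingers measure 114 mm over their backs; the gripper's body (76 mm by 85 mm) begins 54 mm behind the grasp point. The pads swing forward as they close: fully open they stand 13 mm farther back than shut.
Start: joints at [-81.051, 28.126, 89.318, -0, 62.55, -6.05], TCP at [0.162, -0.604, 0.248] pointing down, gripper open.
Joint ranges: [-177.58, 177.58], [-47.91, 125.51], [2.72, 160], [-65.01, 245.01], [3.68, 167.84], [-153.87, 153.87]. Speed limits (degrees/s): [127.2, 127.2, 159.86, 180, 180, 180].

## Interface

Orientations are given as [roll, pitch, yaw] about the fixed x, y, z axes, in that order (R = Rz(yaw) Ry(pitch) Rx(roll)).
In Python, from rig import r gives the robot as it stands.
- The arm moves only by the shell command python3 -m crank 'ROWS' [FORCE]. ROWS is JSON, a list of rows, each an object of numbers: "fingers": the finger opening in cm, from 0 to 8.54; "dx", "dy", "dz": the shift along the tool's x, y, z in cm; "wx", "wy", "wz": the turn, a rotation vector about the tool's x, y, z in rad. A call has 1 to 10 rows; each row shifts and turns the commanded pose from where the row before left it, along the tool's axes as they then stand; what a row does not reach is not made up. A row lasts 1/8 s, in which the tool goes at most 62.5 mm and 10.7 degrees, less where a joint would pass 70% of its speed; a pose out of reach is approached as far as the arm can. A call is refused whole if a number of a shift passes 6.25 or a number of a turn 0.188, either way. A call with a gripper value outside its range is refused whole. The fingers move at their own pace and stop on an object; FORCE is the grip in N (left out, the last holds). Time passes only in rows, so rows that do not move let the fingers close. It gives the time, the measured TCP pose, the force, the opening and the grip force at its end, in the units of the state.
- r.get_state(): the state, without advancing time (a new reading comes with each control period).
- r.camera(name): name is "scene" or "side" or "wrist"; returns (picture, depth): 384x512x3 uint8, red, green, blue; 384x512 float32, m along the optical axis (not along the pixel's ray), 0 where there is no reading.
- r.camera_info(name): a dict with "intrinsics" (3x3 intrinsics, pixels), "pose" (4x4, takes a point from camera to world coordinates). Camera axes: x right, y down, z forward; pixel columns grow to the right and rows downward; lengths in m; the calibration is good to about 2 mm. A picture is of the moment at which its call begins: read the wrist's pose just before it. camera_info takes no time and is no camera call; for the wrist camera it gives the pose at the moment of the call.
- r.job_done(): hands the job in; it is judged then, once.
The state is a dict: "clock": time; "joints": joint angles; "qd": joint speeds; "joint_torque": joint torques, N m; "tcp_pos": TCP position; "orientation": TCP orientation; "force": force on the tool from outside, world axes, zero at the start; "torque": the same for the moment, N m; "width": finger opening in m; "grasp_force": force on a finger pad.
Only numpy, scipy, OpenCV 4.12 (cv2) and the standard library are available. Lean on these libraries where they do the work, as an engineer would, in place of code of your own. Each camera call takes 0.05 s, during which the arm holds its last target. There are 200 camera calls.

## Working session

There is one attempt and no reset: what is moved stays moved. The work goes in short steps, Python scripts to look and compute and a shell command to move; the robot and the scene stay as the last step left them, time stands still between calls to the robot, and variables do not carry over. Pictures are saved under pics/ and viewed, at most 10 in all, crops included, and the job is handed in when it is done.

```bash
ls; mkdir -p pics; python3 - <<'E'
from rig import r
import cv2,numpy as np,pickle
d={}
for n in("scene","side"):
    im,dp=r.camera(n);i=r.camera_info(n);d[n]=(im,dp,i)
    print(n,np.round(i["intrinsics"],1).tolist(),np.round(i["pose"],3).tolist())
pickle.dump(d,open("d.pkl","wb"))
cv2.imwrite("pics/a.png",d["scene"][0][...,::-1]);cv2.imwrite("pics/b.png",d["side"][0][...,::-1])
print(r.get_state())
E
```

```text
pics
scene [[455.4, 0.0, 254.1], [0.0, 455.4, 192.5], [0.0, 0.0, 1.0]] [[0.0, 0.659, -0.752, 1.389], [1.0, 0.001, 0.001, 0.025], [0.002, -0.752, -0.659, 0.793], [0.0, 0.0, 0.0, 1.0]]
side [[361.9, 0.0, 262.9], [0.0, 361.9, 194.5], [0.0, 0.0, 1.0]] [[0.964, -0.179, 0.195, 0.379], [-0.265, -0.659, 0.704, -0.659], [0.002, -0.731, -0.683, 0.723], [0.0, 0.0, 0.0, 1.0]]
{'clock': 0.1, 'joints': array([-8.10516063e+01,  2.81595070e+01,  8.93453084e+01,  1.01399151e-03,
        6.25490945e+01, -6.05028275e+00]), 'qd': array([-0.04476904, -0.21554613, -0.12338816, -0.0660665 , -0.04743371,
        0.00892939]), 'joint_torque': array([ 3.02568566e-03, -6.19448304e+01, -2.62024444e+01, -7.34169180e-05,
        2.95453487e-03,  1.64852239e-06]), 'tcp_pos': array([ 0.16174844, -0.60353057,  0.247807  ]), 'orientation': array([-1.79946485e+02, -6.57654805e-03,  1.49982055e+01]), 'force': array([ 0.04793961, -0.28636155, -0.51951542]), 'torque': array([-0.00025826,  0.02966628,  0.06354384]), 'grasp_force': 0.0, 'width': 0.0855548606275728}
```

View pics/a.png

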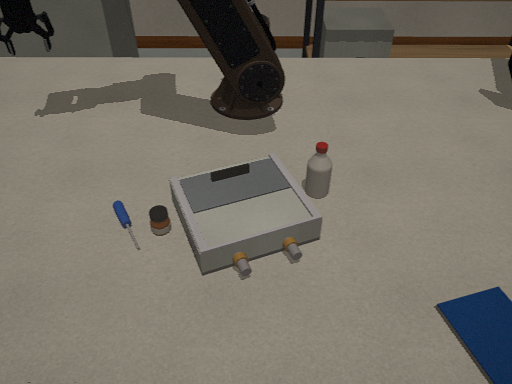

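View pics/b.png

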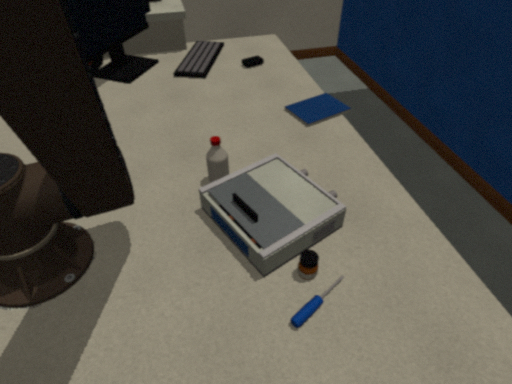

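Scene: the box is at about (245,210), with the rib at (230,172) towards the robot. The bottle is at (318,170), the jar at (160,220) and the screwdriver at (125,220). The side view agrees, with the rib at (245,207) and the cover forward over the well.

```bash
cat > h.py <<'E'
import numpy as np,cv2
def cloud(dp,i):
    K=np.array(i["intrinsics"]);T=np.array(i["pose"]);v,u=np.indices(dp.shape)
    p=np.stack([(u-K[0,2])/K[0,0]*dp,(v-K[1,2])/K[1,1]*dp,dp],-1)
    return p@T[:3,:3].T+T[:3,3]
def plane(uv,i,z):
    K=np.array(i["intrinsics"]);T=np.array(i["pose"])
    uv=np.atleast_2d(uv).astype(float);d=np.c_[(uv-K[:2,2])/[K[0,0],K[1,1]],np.ones(len(uv))]@T[:3,:3].T
    return T[:3,3]+d*((z-T[2,3])/d[:,2])[:,None]
E
python3 - <<'E'
import pickle;from h import *
d=pickle.load(open("d.pkl","rb"))
for n,(im,dp,i) in d.items():
    P=cloud(dp,i);m=(dp>0)&(P[...,2]>.055)&(P[...,2]<.085)&(P[...,0]>.3)&(P[...,0]<.95)&(abs(P[...,1])<.3)
    k,l,s,c=cv2.connectedComponentsWithStats(m.astype(np.uint8));j=1+s[1:,4].argmax()
    b=cv2.minAreaRect(P[l==j][:,:2].astype(np.float32)*1000);print(n,s[j],b,cv2.boxPoints(b).round().tolist())
    x,y,w,h,_=s[j]
    bl=(im.max(-1)<50);bl[:y-15]=0;bl[y+h:]=0;bl[:,:x]=0;bl[:,x+w:]=0
    bl&=P[...,2]>.07
    k,l,s,c=cv2.connectedComponentsWithStats(bl.astype(np.uint8));j=1+s[1:,4].argmax()
    print("rib",s[j],c[j]); q=P[l==j]
    print(np.median(q,0),q.max(0),q.min(0)); 
    t=q[q[:,2]>.094];print(len(t),t.mean(0) if len(t) else 0, cv2.minAreaRect(q[:,:2].astype(np.float32)*1000))
    print(plane(c[j],i,.09))
E
```

```text
scene [ 170  153  153  106 9556] ((582.5485229492188, -2.85247802734375), (270.2619323730469, 291.3146057128906), 22.143041610717773) [[402.0, 81.0], [512.0, -189.0], [763.0, -87.0], [653.0, 183.0]]
rib [211 164  38  18 358] [229.55307263 172.22905028]
[ 0.5115568  -0.03431509  0.08996242] [1.38913592 0.02470682 0.7925765 ] [ 0.4865101  -0.08010137  0.07345452]
133 [ 0.51542892 -0.03294582  0.10258588] ((938.4952392578125, -27.947158813476562), (902.7659912109375, 91.71662902832031), 0.8632948398590088)
[[ 0.51152814 -0.03418692  0.09      ]]
side [ 198  153  148  110 8217] ((579.33203125, -5.1474761962890625), (269.9228210449219, 292.7077331542969), 22.102663040161133) [[399.0, 80.0], [509.0, -192.0], [759.0, -90.0], [649.0, 181.0]]
rib [233 193  25  30 275] [244.92727273 208.12363636]
[ 0.50402601 -0.04217783  0.09294621] [0.53026886 0.00997358 0.10173539] [ 0.48274481 -0.08179898  0.07152468]
130 [ 0.50461958 -0.03933304  0.09777545] ((510.6142883300781, -33.535125732421875), (25.335424423217773, 97.5405502319336), 22.602859497070312)
[[ 0.50427345 -0.04155203  0.09      ]]
```

```bash
python3 -m crank '[{"wz":-0.124,"fingers":0},{"dx":5.5,"dy":-2},{"dx":5.5,"dy":-2},{"dx":5.5,"dy":-2},{"dx":5.5,"dy":-2},{"dx":5.5,"dy":-2},{"dx":5.5,"dy":-2},{"dx":2.9,"dy":-4.6},{"dx":2.9,"dy":-4.6},{"dx":2.9,"dy":-4.6}]' 40; python3 -m crank '[{"dx":2.9,"dy":-4.6},{"dx":2.9,"dy":-4.6},{"dx":2.9,"dy":-4.6},{},{}]'; cat > look.py <<'E'
import sys;from h import *;from rig import r
import pickle
i=r.camera_info("wrist");im,dp=r.camera("wrist");pickle.dump((im,dp,i),open(sys.argv[1]+".pkl","wb"))
cv2.imwrite("pics/%s.png"%sys.argv[1],im[...,::-1])
E
python3 look.py w1
```

```text
$[0]: bad value
$[0]: bad value
```

View pics/w1.png

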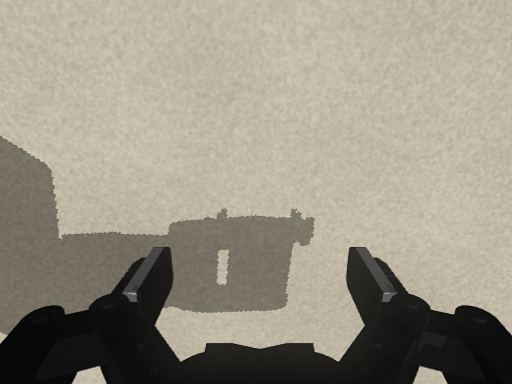

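The call was refused and the arm hasn't moved; the picture shows only bare bench and the open fingers. I'll check whether every row needs all the keys.

```bash
python3 -m crank '[{"fingers":0,"dx":0,"dy":0,"dz":0,"wx":0,"wy":0,"wz":-0.124},{"fingers":0,"dx":5.5,"dy":-2,"dz":0,"wx":0,"wy":0,"wz":0},{"fingers":0,"dx":5.5,"dy":-2,"dz":0,"wx":0,"wy":0,"wz":0},{"fingers":0,"dx":5.5,"dy":-2,"dz":0,"wx":0,"wy":0,"wz":0},{"fingers":0,"dx":5.5,"dy":-2,"dz":0,"wx":0,"wy":0,"wz":0},{"fingers":0,"dx":5.5,"dy":-2,"dz":0,"wx":0,"wy":0,"wz":0},{"fingers":0,"dx":5.5,"dy":-2,"dz":0,"wx":0,"wy":0,"wz":0}]' 40
```

```text
clock: 1.02
tcp_pos: [0.4236, -0.3669, 0.2482]
orientation: [-180.0, 0.0, 22.1]
force: [0.9, -0.5, 0.7]
width: 0.0003
grasp_force: 0.0
```

```bash
python3 -m crank '[{"fingers":0,"dx":2.9,"dy":-4.6,"dz":0,"wx":0,"wy":0,"wz":0},{"fingers":0,"dx":2.9,"dy":-4.6,"dz":0,"wx":0,"wy":0,"wz":0},{"fingers":0,"dx":2.9,"dy":-4.6,"dz":0,"wx":0,"wy":0,"wz":0},{"fingers":0,"dx":2.9,"dy":-4.6,"dz":0,"wx":0,"wy":0,"wz":0},{"fingers":0,"dx":2.9,"dy":-4.6,"dz":0,"wx":0,"wy":0,"wz":0},{"fingers":0,"dx":2.9,"dy":-4.6,"dz":0,"wx":0,"wy":0,"wz":0},{"fingers":0,"dx":0,"dy":0,"dz":0,"wx":0,"wy":0,"wz":0},{"fingers":0,"dx":0,"dy":0,"dz":0,"wx":0,"wy":0,"wz":0}]' && python3 look.py w2
```

```text
clock: 2.02
tcp_pos: [0.4797, -0.0472, 0.2482]
orientation: [180.0, 0.0, 22.2]
force: [0.4, -0.5, -0.4]
width: 0.0004
grasp_force: 0.0
```

View pics/w2.png

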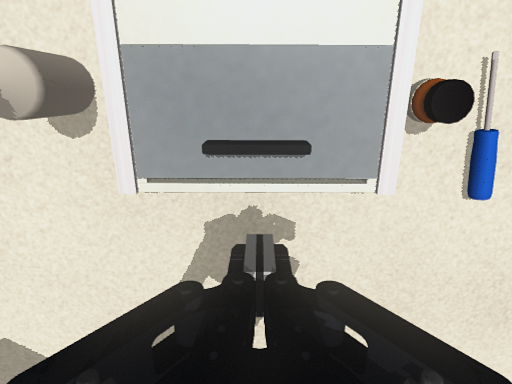

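The wrist view shows the rib square ahead, top face at columns 203-311, rows 141-155. The cover's front edge is at row 178, with the bottle to the left and the jar and screwdriver to the right.

```bash
python3 - <<'E'
import pickle;from h import *
im,dp,i=pickle.load(open("w2.pkl","rb"))
t=np.array([.4797,-.0472]);a=np.deg2rad(22.1);R=np.array([[np.cos(a),np.sin(a)],[-np.sin(a),np.cos(a)]])
f=lambda uv,z:((plane(uv,i,z)[:,:2]-t)@R.T*1000).round(1).tolist()
print("rib top corners rel tcp (bx,by)",f([[203,141],[311,141],[203,153],[311,153]],.1))
print("cover front corners",f([[137,179],[378,179]],.075),"rear",f([[120,44],[394,44]],.075))
print("box front top",f([[120,193],[396,193]],.076))
print("pads",np.round(i["pose"],3).tolist())
P=cloud(dp,i);m=(im.max(-1)<60)&(P[...,2]>.095)&(P[...,2]<.105)&(P[...,0]>.46);m[200:]=0
q=((P[m][:,:2]-t)@R.T*1000);print(m.sum(),q.min(0),q.max(0))
E
```

```text
rib top corners rel tcp (bx,by) [[36.9, 50.6], [36.9, -47.4], [25.9, 51.2], [25.9, -48.0]]
cover front corners [[-6.1, 125.4], [-5.9, -122.6]] rear [[120.2, 125.0], [120.3, -121.7]]
box front top [[-21.0, 144.6], [-20.8, -142.8]]
pads [[0.377, -0.881, -0.287, 0.553], [-0.926, -0.358, -0.116, -0.018], [-0.001, 0.309, -0.951, 0.375], [0.0, 0.0, 0.0, 1.0]]
1238 [ 24.77042105 -46.90875602] [34.84423713 51.88980148]
```

```bash
python3 -m crank '[{"fingers":0,"dx":0,"dy":-0.15,"dz":5,"wx":0,"wy":0,"wz":0},{"fingers":0,"dx":0,"dy":0,"dz":5,"wx":0,"wy":0,"wz":0},{"fingers":0,"dx":0,"dy":0,"dz":3.5,"wx":0,"wy":0,"wz":0},{"fingers":0,"dx":0,"dy":0,"dz":1.4,"wx":0,"wy":0,"wz":0},{"fingers":0,"dx":1,"dy":0,"dz":0,"wx":0,"wy":0,"wz":0},{"fingers":0,"dx":1,"dy":0,"dz":0,"wx":0,"wy":0,"wz":0},{"fingers":0,"dx":1.2,"dy":0,"dz":0,"wx":0,"wy":0,"wz":0},{"fingers":0,"dx":1.2,"dy":0,"dz":0,"wx":0,"wy":0,"wz":0}]'
```

```text
clock: 3.08
tcp_pos: [0.5208, -0.0288, 0.1]
orientation: [180.0, -0.0, 22.1]
force: [-3.6, -1.7, 2.7]
width: -0.0003
grasp_force: 1.7
```

```bash
python3 -m crank '[{"fingers":0,"dx":1.3,"dy":0,"dz":0,"wx":0,"wy":0,"wz":0},{"fingers":0,"dx":1.3,"dy":0,"dz":0,"wx":0,"wy":0,"wz":0},{"fingers":0,"dx":1.3,"dy":0,"dz":0,"wx":0,"wy":0,"wz":0},{"fingers":0,"dx":1.3,"dy":0,"dz":0,"wx":0,"wy":0,"wz":0},{"fingers":0,"dx":1.3,"dy":0,"dz":0,"wx":0,"wy":0,"wz":0},{"fingers":0,"dx":0.8,"dy":0,"dz":0,"wx":0,"wy":0,"wz":0},{"fingers":0,"dx":0.5,"dy":0,"dz":0,"wx":0,"wy":0,"wz":0},{"fingers":0,"dx":0,"dy":0,"dz":0,"wx":0,"wy":0,"wz":0}]'
```

```text
clock: 4.08
tcp_pos: [0.5926, 0.0002, 0.0992]
orientation: [180.0, -0.0, 22.1]
force: [-0.9, 0.0, 0.3]
width: 0.0002
grasp_force: 0.0
```

```bash
python3 -m crank '[{"fingers":0,"dx":0.3,"dy":0,"dz":0,"wx":0,"wy":0,"wz":0},{"fingers":0,"dx":0.2,"dy":0,"dz":0,"wx":0,"wy":0,"wz":0},{"fingers":0,"dx":0,"dy":0,"dz":0,"wx":0,"wy":0,"wz":0},{"fingers":0,"dx":0,"dy":0,"dz":0,"wx":0,"wy":0,"wz":0}]'
```

```text
clock: 4.58
tcp_pos: [0.597, 0.002, 0.0994]
orientation: [180.0, -0.0, 22.1]
force: [-0.0, 0.8, -0.7]
width: 0.0003
grasp_force: 0.0
```

```bash
python3 -m crank '[{"fingers":0,"dx":-3,"dy":0,"dz":0,"wx":0,"wy":0,"wz":0},{"fingers":0,"dx":-4,"dy":0,"dz":-4,"wx":0,"wy":0,"wz":0},{"fingers":0,"dx":-4,"dy":0,"dz":-4,"wx":0,"wy":0,"wz":0},{"fingers":0,"dx":-2,"dy":0,"dz":-4,"wx":0,"wy":0,"wz":0},{"fingers":0,"dx":0,"dy":0,"dz":-3,"wx":0,"wy":0,"wz":0},{"fingers":0,"dx":0,"dy":0,"dz":0,"wx":0,"wy":0,"wz":0},{"fingers":0,"dx":0,"dy":0,"dz":0,"wx":0,"wy":0,"wz":0}]' && python3 look.py w3
```

```text
clock: 5.45
tcp_pos: [0.4762, -0.0468, 0.2488]
orientation: [-180.0, 0.0, 22.1]
force: [-0.1, 0.5, 1.3]
width: -0.0
grasp_force: 0.0
```

View pics/w3.png

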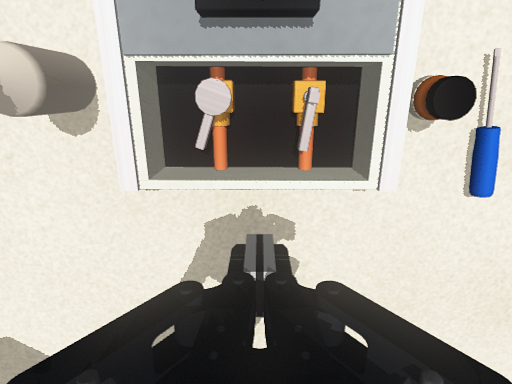

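The cover is back and the well is open. The marked valve with the disc is on the left, disc at (213,96) and handle end at (203,149). The plain one is on the right, hub at (312,97) and end at (304,150).

```bash
python3 - <<'E'
import pickle;from h import *
im,dp,i=pickle.load(open("w3.pkl","rb"))
t=np.array([.4762,-.0468]);a=np.deg2rad(22.1);R=np.array([[np.cos(a),np.sin(a)],[-np.sin(a),np.cos(a)]])
f=lambda uv,z:((plane(uv,i,z)[:,:2]-t)@R.T*1000).round(1).tolist()
print("disc",f([[213,96]],.062),"end",f([[203,148]],.056))
print("plain hub",f([[312,96]],.061),"end",f([[304,149]],.056))
print("cover front",f([[120,55],[397,55]],.075),"box front",f([[120,191],[396,191]],.076))
print("well floor rim",f([[137,61],[382,61],[396,191]],.07))
E
```

```text
disc [[75.4, 45.3]] end [[22.6, 59.3]]
plain hub [[75.4, -52.7]] end [[21.5, -47.9]]
cover front [[111.3, 126.5], [111.2, -125.9]] box front [[-18.9, 144.7], [-18.9, -142.7]]
well floor rim [[106.7, 113.5], [106.6, -114.7], [-20.9, -145.5]]
```

```bash
python3 - <<'E'
import pickle;from h import *
d=pickle.load(open("d.pkl","rb"))
t=np.array([.4762,-.0468]);a=np.deg2rad(22.1);R=np.array([[np.cos(a),np.sin(a)],[-np.sin(a),np.cos(a)]])
for n in d:
    im,dp,i=d[n];P=cloud(dp,i);b=(P[...,:2]-t)@R.T*1000
    m=(P[...,2]>.03)&(P[...,2]<.16)&(b[...,1]>152)&(b[...,1]<260)&(b[...,0]>-50)&(b[...,0]<250)&(dp>0)
    print(n,m.sum(),b[m].min(0),b[m].max(0),np.median(b[m],0))
im,dp,i=pickle.load(open("w3.pkl","rb"));P=cloud(dp,i)
for uv in [(190,292),(330,292),(150,285),(240,250),(260,240),(238,275),(280,275)]:
    q=P[uv[1],uv[0]];print(uv,((q[:2]-t)@R.T*1000).round(),(q[2]*1000-249).round())
E
```

```text
scene 938 [ 67.10441398 188.61809644] [125.54717037 250.23810449] [106.61537505 210.78993749]
side 716 [ 53.78880265 186.78111644] [118.32800464 241.51930495] [ 76.82914055 204.09325058]
(190, 292) [13. 24.] 37.0
(330, 292) [ 13. -25.] 37.0
(150, 285) [-186.  157.] -247.0
(240, 250) [7. 9.] -3.0
(260, 240) [11. -1.] -5.0
(238, 275) [13.  8.] 28.0
(280, 275) [13. -8.] 28.0
```

```bash
python3 -m crank '[{"fingers":0,"dx":3.3,"dy":-2.7,"dz":2.5,"wx":0,"wy":0,"wz":0},{"fingers":0,"dx":0,"dy":0,"dz":5.5,"wx":0,"wy":0,"wz":0},{"fingers":0,"dx":0,"dy":0,"dz":5.5,"wx":0,"wy":0,"wz":0},{"fingers":0,"dx":0,"dy":0,"dz":3,"wx":0,"wy":0,"wz":0},{"fingers":0,"dx":0,"dy":0,"dz":1.4,"wx":0,"wy":0,"wz":0},{"fingers":0,"dx":0,"dy":0,"dz":1,"wx":0,"wy":0,"wz":0},{"fingers":0,"dx":0,"dy":0,"dz":0,"wx":0,"wy":0,"wz":0}]'
```

```text
clock: 6.38
tcp_pos: [0.4969, -0.0095, 0.0603]
orientation: [180.0, 0.0, 22.1]
force: [1.0, -0.8, -0.1]
width: -0.0004
grasp_force: 0.0
```

```bash
python3 -m crank '[{"fingers":0,"dx":0,"dy":-1.1,"dz":0,"wx":0,"wy":0,"wz":0},{"fingers":0,"dx":0,"dy":-0.9,"dz":0,"wx":0,"wy":0,"wz":0},{"fingers":0,"dx":0,"dy":-0.8,"dz":0,"wx":0,"wy":0,"wz":0},{"fingers":0,"dx":0.4,"dy":-0.9,"dz":0,"wx":0,"wy":0,"wz":0},{"fingers":0,"dx":0.6,"dy":-0.8,"dz":0,"wx":0,"wy":0,"wz":0},{"fingers":0,"dx":0.4,"dy":-0.3,"dz":0,"wx":0,"wy":0,"wz":0},{"fingers":0,"dx":0.4,"dy":-0.3,"dz":0,"wx":0,"wy":0,"wz":0},{"fingers":0,"dx":0.4,"dy":-0.2,"dz":0,"wx":0,"wy":0,"wz":0},{"fingers":0,"dx":0.4,"dy":-0.2,"dz":0,"wx":0,"wy":0,"wz":0},{"fingers":0,"dx":0,"dy":0,"dz":0,"wx":0,"wy":0,"wz":0}]'
```

```text
clock: 7.62
tcp_pos: [0.4999, 0.0516, 0.0604]
orientation: [-180.0, 0.0, 22.1]
force: [-2.8, -2.1, 0.7]
width: -0.0001
grasp_force: 1.5
```

```bash
python3 -m crank '[{"fingers":0,"dx":0.2,"dy":0,"dz":0,"wx":0,"wy":0,"wz":0},{"fingers":0,"dx":0.2,"dy":0,"dz":0,"wx":0,"wy":0,"wz":0},{"fingers":0,"dx":0,"dy":0,"dz":0,"wx":0,"wy":0,"wz":0}]'
```

```text
clock: 8.0
tcp_pos: [0.5003, 0.052, 0.0602]
orientation: [-179.9, 0.5, 22.1]
force: [-18.3, -14.9, 11.3]
width: -0.0001
grasp_force: 11.4
```

The handle is against its stop: the force rose to about 25 N and the tool hardly moved. I'll back off and check.

```bash
python3 -m crank '[{"fingers":0,"dx":-1.5,"dy":0,"dz":0,"wx":0,"wy":0,"wz":0},{"fingers":0,"dx":-0.5,"dy":0.3,"dz":-3,"wx":0,"wy":0,"wz":0},{"fingers":0,"dx":0,"dy":0,"dz":-6,"wx":0,"wy":0,"wz":0},{"fingers":0,"dx":-2,"dy":3,"dz":-5,"wx":0,"wy":0,"wz":0},{"fingers":0,"dx":-2,"dy":4,"dz":-5,"wx":0,"wy":0,"wz":0},{"fingers":0,"dx":0,"dy":0,"dz":0,"wx":0,"wy":0,"wz":0},{"fingers":0,"dx":0,"dy":0,"dz":0,"wx":0,"wy":0,"wz":0}]' && python3 look.py w4
```

```text
clock: 8.88
tcp_pos: [0.4757, -0.0341, 0.2465]
orientation: [-180.0, -0.0, 22.1]
force: [-0.2, -0.2, -0.0]
width: 0.0
grasp_force: 0.0
```

View pics/w4.png

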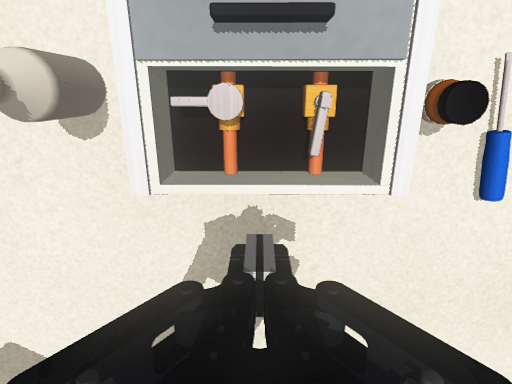

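The marked handle now points left across its pipe, with the disc at (225,101) and the end at (171,101). The plain handle hasn't changed, running (325,100) to (316,155), and the cover is still back.

```bash
python3 -c "
from rig import r
print(r.job_done())"
```

```text
the job is handed in; nothing more can be done
None
```

The job is handed in: the cover is back at its stop (within about 2 mm by camera), the marked handle is shut against its stop, and nothing else appears to have moved in the last picture.

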